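# Slide a lino block under the leaf spring of a carving jig

### The job

Load the lino block into the carving jig: with the fingertips on the bare wooden ledge, press the wooden carrier down hard on its sprung bed and, keeping it pressed, slide it under the crossbar and the leaf spring until it is fully home against the red stop, then let go and move clear. Only press and push it: never lift the carrier, and leave the tape, the ink jar and the phone where they are.

Things in the scene. Friction and masses are not known exactly. Their poses are not given: they have to be found in the camera images.
- jig: the lino-carving jig, fixed on the table: plywood base 350 x 124 mm, two wooden side rails (inner faces 84 mm apart, tops 34 mm above the table), aluminium crossbar over them, red end stop. Origin: on the table, mid-width, below the crossbar's near face. x is the sliding direction, towards the red stop; z up. The channel between the rails starts, open, at x = -240 mm and ends at the stop's face at x = 80 mm
- crossbar (a point): middle of the crossbar's lower near edge, 42 mm above the table. The bar is fixed, 12 mm thick along the jig's x, its top 56 mm above the table. The free carrier's tile stands 4 mm too high to pass under it; pressed down by clearly more than 4 mm it passes
- carrier: wooden carrier lying loose on the sprung bed between the rails, 145 (x) x 80 (y) mm, about 0.22 kg. Origin: centre of its underside, 26 mm above the table when free; x points to the stop. Its front 100 mm bears a green lino tile, top 20 mm above the underside; its rear 45 mm is a bare ledge. Home, its origin is at x = 7.5 mm in the jig's frame. It slides easily (friction about 0.25)
- ledge (a point): centre of the top of the carrier's bare wooden ledge, where fingertips press: 45 mm (x) x 80 mm (y), 12 mm above the carrier's underside, 50 mm behind its origin; 38 mm above the table when free. 22.5 mm ahead of this point (+x) the tile's rear edge makes a step 8 mm high that the fingertips can push against
- bed (a joint): how far the black sprung bed under the carrier is pressed down, m: 0 up, 0.009 on its lower stop. It stays level. Its spring gives 7 N at 0, 10 N at 4 mm, 14 N at 9 mm, less the weight of the parts (about 4 N)
- leaf (a joint): lift of the brass-coloured leaf spring (51 x 44 mm) that hangs from the crossbar's far side and slopes down towards the stop, rad: 0 hanging free, its tip then 33 mm above the table; about 0.15 to 0.2 when it lies on the tile. It presses with 2 to 4 N and drags on the tile
- end_stop (a point): centre of the red end stop's face that the carrier's front edge must meet, 36 mm above the table
- tape_mid (a point): roll of masking tape lying flat, 92 mm across, 24 mm high; its centre, half-way up. A bystander
- ink_mid (a point): closed blue ink jar, 56 mm across, 65 mm high, upright; its centre, half-way up. A bystander
- phone: white phone lying flat, 148 (x) x 72 (y) x 9 mm; origin at the centre of its underside. A bystander
There are look-alikes about, which are no part of the job. Of the things shaped like the carrier, the wooden one is meant.

How it is judged:
On the way:
1. the carrier is pressed down with the fingers by at least 3 mm, before or as its front edge enters under the crossbar (value of joint bed above 0.003 m and contact force between the fingers and carrier above 2 N and x of carrier in the frame of jig below -0.045 m), for 0.05 s.
At the end, for the whole second after the job is handed in: The carrier lies at rest and level in the channel, held down under the crossbar with the leaf spring bearing on the tile, its front edge within 4 mm of the red stop (x of carrier in the frame of jig between 0.0035 and 0.0105 m and y of carrier in the frame of jig between -0.005 and 0.005 m and z of carrier in the frame of jig below 0.0245 m and angle between the x axis of carrier and the x axis of jig, either way round below 0.08 rad and angle between carrier's own z axis and vertical below 0.06 rad and value of joint leaf above 0.08 rad and linear speed of carrier below 0.01 m/s); the robot touches nothing.
It fails at once if the carrier is lifted more than 12 mm off the bed's rest height or tipped by more than 0.25 rad (z of carrier in the frame of jig above 0.038 m or angle between carrier's own z axis and vertical above 0.25 rad).
It fails at once if the tape is moved by more than 15 mm (distance of tape_mid from where it was at the start of the episode above 0.015 m).
It fails at once if the ink jar is moved by more than 15 mm (distance of ink_mid from where it was at the start of the episode above 0.015 m).
It fails at once if the phone is moved by more than 15 mm (distance of phone from where it was at the start of the episode above 0.015 m).
It also fails if it takes over 38 s, if anything falls off the work surface, if the arm or the gripper's body presses on something with over 40 N, if the wrist force passes 120 N, or if a joint passes its speed limit or range.

### The arm

A 7-joint arm with a two-finger parallel gripper is mounted at the origin on the work surface. World frame = base frame: x ahead of the robot, y to its left, z up, the work surface at z = 0. Lengths are in m, angles in rad, forces in N, time in s.
With the tool pointing down it reaches from about 0.4 to 0.875 m from the base axis. Payload 6.5 kg.
Tool frame: the origin (TCP) lies at the very end of the fingers, on their centre line; the grasp point (between the pads) lies 19 mm behind it; z points along the fingers, y is the line along which they close (so a half turn about z gives the same grasp; the last joint's range is limited). The gripper opens to 85 mm and grips with 20 to 120 N. Pads are 22 mm wide; open, the fingers measure 114 mm over their backs; the gripper's body (76 mm by 85 mm) begins 54 mm behind the grasp point. The pads swing forward as they close: fully open they stand 13 mm farther back than shut.
Start: joints at [1.177, 0.536, -0.004, 1.538, 0.003, 1.067, -0.071], TCP at [0.209, -0.615, 0.231] pointing down, gripper open.
Joint ranges: [-2.7, 2.7], [-0.37, 2.16], [-1.27, 1.26], [0.24, 2.4], [-1.31, 4.45], [0.19, 1.91], [-2.76, 2.76]. Speed limits (rad/s): [2.39, 2.39, 3.14, 3.14, 3.14, 3.14, 3.14].

### API

Orientations are given as a rotation vector (axis times angle).
In Python, from cell import env gives the robot as it stands.
- The arm moves only by the shell command python3 -m creep 'ROWS' [OPENING] [FORCE]. ROWS is JSON, a list of rows, each an object of numbers: "tx", "ty", "tz": the shift along the world's x, y, z in m; "ax", "ay", "az": the turn, a rotation vector about the world's x, y, z in degrees. A call has 1 to 5 rows; each row is the pose to reach, as a shift and turn from the pose commanded when the call began; what a row does not reach only later rows make up. A row lasts 1/8 s, in which the tool goes at most 62.5 mm and 10.7 degrees, less where a joint would pass 70% of its speed; a pose out of reach is approached as far as the arm can. A call with a gripper value outside its range is refused whole. OPENING is the opening, from -1 (shut) to 1 (fully open), so that 0 is half open, set as the call begins (- or left out, the last holds). The fingers move at their own pace and stop on an object; FORCE is the grip in N (left out, the last holds). Time passes only in rows, so rows that repeat a pose let the fingers close. It gives the time, the measured TCP pose, the force, the opening and the grip force at its end, in the units of the state.
- env.observe(): the state, without advancing time (a new reading comes with each control period).
- env.read_camera(name): name is "side" or "top"; returns (picture, depth): 384x512x3 uint8, red, green, blue; 384x512 float32, m along the optical axis (not along the pixel's ray), 0 where there is no reading.
- env.get_calibration(name): a dict with "fx", "fy", "cx", "cy" (pixels), "k1" (the pictures are not rectified: a ray, as slopes to the right and down, at radius r is drawn at 1 + k1 r^2 times it, then the intrinsics apply), "extrinsics" (4x4, takes a point from world to camera coordinates). Camera axes: x right, y down, z forward; pixel columns grow to the right and rows downward; lengths in m; the calibration is good to about 2 mm. A picture is of the moment at which its call begins. get_calibration takes no time and is no camera call.
- env.hand_in(): hands the job in; it is judged then, once.
The state is a dict: "t": time; "joint_positions": joint angles; "joint_vel": joint speeds; "effort": joint torques, N m; "tool_pos": TCP position; "tool_rot": TCP orientation; "ft_force": force on the tool from outside, world axes, zero at the start; "moment": the same for the moment, N m; "grip_width": finger opening in m; "grip_force": force on a finger pad.
Only numpy, scipy, OpenCV 4.12 (cv2) and the standard library are available. Lean on these libraries where they do the work, as an engineer would, in place of code of your own. Each camera call takes 0.05 s, during which the arm holds its last target. There are 200 camera calls.

## Working session

There is one attempt and no reset: what is moved stays moved. The work goes in short steps, Python scripts to look and compute and a shell command to move; the robot and the scene stay as the last step left them, time stands still between calls to the robot, and variables do not carry over. Pictures are saved under pics/ and viewed, at most 10 in all, crops included, and the job is handed in when it is done.

```bash
ls; mkdir -p pics
python3 - <<'E'
from cell import env
import cv2,numpy as np
s=env.observe();print({k:np.round(v,3).tolist() for k,v in s.items()})
for n in("top","side"):
    p,d=env.read_camera(n);cv2.imwrite(f"pics/{n}0.png",p[:,:,::-1]);np.savez(f"{n}0.npz",p=p,d=d)
    c=env.get_calibration(n);print(n,c)
E
```

```text
pics
{'t': 0.0, 'joint_positions': [1.177, 0.537, -0.004, 1.539, 0.003, 1.067, -0.071], 'joint_vel': [-0.001, 0.001, -0.0, -0.001, 0.001, 0.0, 0.0], 'effort': [0.0, -58.34, 1.049, -25.91, 0.012, 0.01, -0.0], 'tool_pos': [0.209, -0.615, 0.23], 'tool_rot': [-3.098, -0.512, 0.001], 'ft_force': [-0.043, 0.558, -0.196], 'moment': [0.037, -0.011, 0.029], 'grip_force': 0.0, 'grip_width': 0.086}
top {'fx': 479.84819119029936, 'fy': 479.84819119029936, 'cx': 252.22269101131187, 'cy': 189.1070772357261, 'k1': -0.09246824219184607, 'extrinsics': array([[-0.00825524, -0.99947273, -0.03140252,  0.01149111],
       [-0.98150197,  0.01410571, -0.19093172,  0.56379618],
       [ 0.191274  ,  0.02924545, -0.98110089,  0.96430276],
       [ 0.        ,  0.        ,  0.        ,  1.        ]])}
side {'fx': 444.8798138414089, 'fy': 444.8798138414089, 'cx': 261.1562980207513, 'cy': 197.1181596756993, 'k1': -0.17342513577333935, 'extrinsics': array([[ 0.92555726, -0.37853017, -0.00765934, -0.52095825],
       [-0.28877034, -0.69270981, -0.66088184,  0.20733126],
       [ 0.24485801,  0.61389577, -0.75045089,  0.94898659],
       [ 0.        ,  0.        ,  0.        ,  1.        ]])}
```

View pics/top0.png

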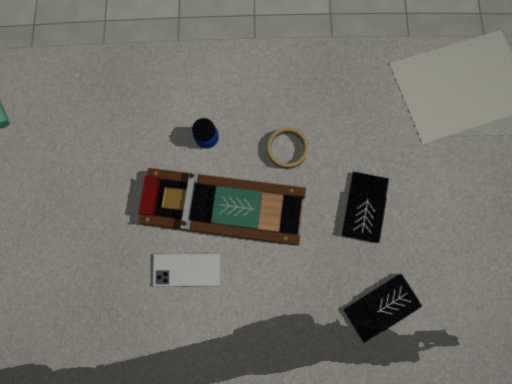

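View pics/side0.png

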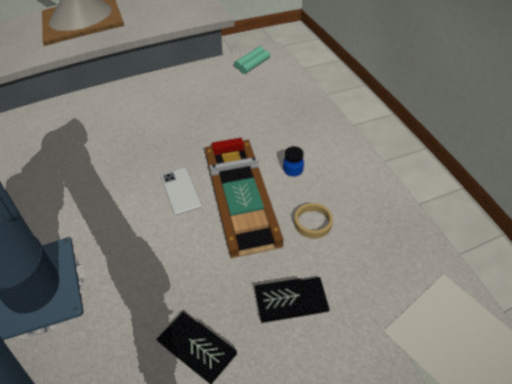

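The top view shows the jig spanning cols 140–305, rows 170–243, with the red stop at (150,196) and the crossbar at col 188. The green tile covers cols 213–260 and the ledge is at about (271,212). Sliding is image-left, roughly world +y. The ink jar is at (205,133), the tape at (288,148) and the phone at (187,270). The side view agrees, and the black blocks are look-alikes.

```bash
cat > h.py <<'E'
from cell import env
import cv2,numpy as np
def ray(n,uv,z):
    c=env.get_calibration(n);K=np.array([[c['fx'],0,c['cx']],[0,c['fy'],c['cy']],[0,0,1]])
    u=cv2.undistortPoints(np.float64(uv).reshape(-1,1,2),K,np.array([c['k1'],0,0,0,0.]))[:,0]
    E=c['extrinsics'];R,t=E[:3,:3],E[:3,3];o=-R.T@t
    d=np.c_[u,np.ones(len(u))]@R
    return o+d*((z-o[2])/d[:,2])[:,None]
def big(m,lo=30):
    m=cv2.morphologyEx(m.astype(np.uint8),cv2.MORPH_CLOSE,np.ones((5,5)))
    cs=cv2.findContours(m,cv2.RETR_EXTERNAL,cv2.CHAIN_APPROX_NONE)[0]
    return [c for c in sorted(cs,key=cv2.contourArea)[::-1] if cv2.contourArea(c)>lo]
def rect(n,c,z):
    w=ray(n,c[:,0],z)
    (a,b),(s,t),g=cv2.minAreaRect((w[:,:2]*1000).astype(np.float32))
    if s<t: s,t,g=t,s,g+90
    return np.round([a,b,s,t,(g+90*0)%180],1)
def masks(p):
    h=cv2.cvtColor(p,cv2.COLOR_RGB2HSV);H,S,V=[h[...,i].astype(int) for i in range(3)]
    return dict(green=(H>60)&(H<95)&(S>100)&(V>40),red=((H<4)|(H>174))&(S>150)&(V>60),wood=(H>8)&(H<20)&(S>60)&(V>125),rail=(H>3)&(H<20)&(S>90)&(V>45)&(V<125))
E
python3 - <<'E'
from h import *
Z=dict(green=.046,red=.04,wood=.038,rail=.034)
for n in("top","side"):
    p=np.load(n+"0.npz")['p']
    for k,m in masks(p).items():
        m[:, :]&= True
        for c in big(m)[:4]:
            print(n,k,cv2.boundingRect(c),rect(n,c,Z[k]))
p=np.load("top0.npz")['p'][155:255,125:320,::-1];q=np.load("side0.npz")['p'][125:265,190:300,::-1]
cv2.imwrite("pics/t1.png",cv2.resize(p,None,fx=4,fy=4,interpolation=cv2.INTER_CUBIC))
cv2.imwrite("pics/s1.png",cv2.resize(q,None,fx=4,fy=4,interpolation=cv2.INTER_CUBIC))
E
```

```text
top green (211, 187, 50, 41) [528.4  40.8  98.6  78.3  82.3]
top red (139, 176, 20, 40) [556.9 230.7  84.8  32.4 172.5]
top wood (259, 195, 23, 36) [517.1 -32.   74.5  41.6 172.7]
top rail (189, 175, 116, 70) [524.8  17.  235.  125.   81.8]
top rail (161, 187, 25, 23) [550.6 178.2  48.2  46.8  81.6]
top rail (138, 210, 36, 19) [502.2 217.7  83.1  27.   76.3]
top rail (145, 168, 44, 13) [603.4 194.2  94.6  19.8  81.8]
side green (223, 177, 40, 37) [530.4  43.1 105.1  76.8  82.1]
side green (236, 49, 30, 23) [773.3 603.2 143.6  58.3  30.1]
side red (212, 138, 31, 17) [558.9 227.1  81.3  49.7 172.2]
side wood (231, 210, 37, 23) [520.3 -32.7  79.1  49.6 172.7]
side wood (239, 245, 36, 12) [ 504.1 -115.    79.2   13.5  172.1]
side rail (221, 9, 291, 232) [ 930.4  295.7 1243.2  370.1   90.2]
side rail (212, 168, 71, 90) [526.    8.8 255.4 124.   81.8]
side rail (42, 0, 81, 45) [ 250.7 1266.4  362.1  330.9   89.7]
side rail (221, 140, 33, 20) [577.6 212.1  85.2  71.2 164.7]
```

View pics/t1.png

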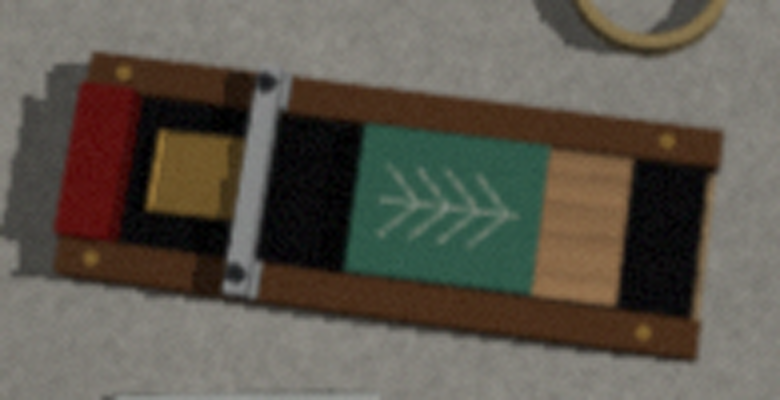

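The crop shows the carrier clear of the bar. The tile front edge is at about (355,198) in the crop, the bar's near edge runs from (285,80) to (258,295), and the ledge spans cols 540–632.

Run:
```python
from h import *
f=lambda uv,z:(ray("top",[[125+uv[0]/4-.4,155+uv[1]/4-.4]],z)[0,:2]*1000)
a=np.radians(81.9);d=np.array([np.cos(a),np.sin(a)]);n=np.array([-d[1],d[0]])
tile=(f((363,124),.046)+f((345,270),.046)+f((550,147),.046)+f((532,292),.046))/4
for k,uv,z in [("barL",(291,75),.056),("barR",(257,298),.056),("endL",(720,165),.034),("endR",(695,358),.034),("endL2",(720,130),.034),("stopL",(140,92),.05),("stopR",(122,238),.05),("farL",(92,52),.034),("farR",(55,272),.034),("tapeish",(650,50),.024)]:
    w=f(uv,z);r=w-tile;print(k,w.round(1),"along,across from tile centre",(r@d).round(1),(r@n).round(1))
print("tile",tile.round(1),"ledge",(tile-72.5*d).round(1))
s=env.observe();print(s['t'],s['tool_pos'])
for n in("top","side"):
  z=np.load(n+"0.npz");c=env.get_calibration(n);
```

```text
barL [599.7 122.5] along,across from tile centre 92.4 -59.0
barR [480.  138.9] along,across from tile centre 91.8 61.8
endL [ 551.5 -107.1] along,across from tile centre -141.7 -43.6
endR [447.9 -91. ] along,across from tile centre -140.4 61.2
endL2 [ 570.7 -107.7] along,across from tile centre -139.6 -62.7
stopL [593.  205.6] along,across from tile centre 173.7 -40.7
stopR [513.4 213. ] along,across from tile centre 169.8 39.1
farL [619.7 236.8] along,across from tile centre 208.4 -62.7
farR [497.5 253.1] along,across from tile centre 207.3 60.5
tapeish [618.1 -71.3] along,across from tile centre -96.9 -104.6
tile [528.2  39.4] ledge [518.  -32.4]
0.1 [ 0.20906439 -0.61484576  0.23048157]
```

```bash
python3 -m creep '[{"tx":0.025,"ty":0.048,"az":9},{"tx":0.05,"ty":0.096,"az":18},{"tx":0.075,"ty":0.144,"az":27},{"tx":0.1,"ty":0.192,"az":36},{"tx":0.125,"ty":0.24,"az":45}]' -1 40; python3 -m creep '[{"tx":0.025,"ty":0.048,"az":9},{"tx":0.05,"ty":0.096,"az":18.1},{"tx":0.075,"ty":0.144,"az":18.1},{"tx":0.1,"ty":0.192,"az":18.1},{"tx":0.125,"ty":0.24,"az":18.1}]'; python3 -m creep '[{"tx":0.03,"ty":0.053,"tz":-0.03},{"tx":0.06,"ty":0.106,"tz":-0.06},{"tx":0.06,"ty":0.106,"tz":-0.11},{"tx":0.06,"ty":0.106,"tz":-0.11},{"tx":0.06,"ty":0.106,"tz":-0.11}]'
```

```text
schema error: expected keys tx, ty, tz, ax, ay, az
schema error: expected keys tx, ty, tz, ax, ay, az
schema error: expected keys tx, ty, tz, ax, ay, az
```

All six keys are needed.

```bash
python3 -m creep '[{"tx":0.025,"ty":0.048,"tz":0,"ax":0,"ay":0,"az":9},{"tx":0.05,"ty":0.096,"tz":0,"ax":0,"ay":0,"az":18},{"tx":0.075,"ty":0.144,"tz":0,"ax":0,"ay":0,"az":27},{"tx":0.1,"ty":0.192,"tz":0,"ax":0,"ay":0,"az":36},{"tx":0.125,"ty":0.24,"tz":0,"ax":0,"ay":0,"az":45}]' -1 40; python3 -m creep '[{"tx":0.025,"ty":0.048,"tz":0,"ax":0,"ay":0,"az":9},{"tx":0.05,"ty":0.096,"tz":0,"ax":0,"ay":0,"az":18},{"tx":0.075,"ty":0.144,"tz":0,"ax":0,"ay":0,"az":18},{"tx":0.1,"ty":0.192,"tz":0,"ax":0,"ay":0,"az":18},{"tx":0.125,"ty":0.24,"tz":0,"ax":0,"ay":0,"az":18}]'
```

```text
t: 0.72
tool_pos: [0.3347, -0.3736, 0.2312]
tool_rot: [-2.663, -1.666, 0.0]
ft_force: [0.6, -0.7, 0.6]
grip_width: 0.0005
grip_force: 0.0
t: 1.35
tool_pos: [0.4596, -0.1339, 0.2312]
tool_rot: [2.375, 2.056, -0.0]
ft_force: [1.1, -0.0, -0.1]
grip_width: -0.0002
grip_force: 0.0
```

```bash
python3 -m creep '[{"tx":0.03,"ty":0.053,"tz":0,"ax":0,"ay":0,"az":0},{"tx":0.0595,"ty":0.105,"tz":0,"ax":0,"ay":0,"az":0},{"tx":0.0595,"ty":0.105,"tz":-0.06,"ax":0,"ay":0,"az":0},{"tx":0.0595,"ty":0.105,"tz":-0.12,"ax":0,"ay":0,"az":0},{"tx":0.0595,"ty":0.105,"tz":-0.17,"ax":0,"ay":0,"az":0}]'; python3 -m creep '[{"tx":0,"ty":0,"tz":0,"ax":0,"ay":0,"az":0}]'
python3 - <<'E'
from h import *
ims=[]
for n,(r,c) in dict(top=(120,110),side=(110,170)).items():
    p,d=env.read_camera(n);ims.append(cv2.resize(p[r:r+150,c:c+200,::-1],None,fx=2,fy=2,interpolation=cv2.INTER_CUBIC))
cv2.imwrite("pics/a2.png",np.hstack(ims))
E
```

```text
t: 1.98
tool_pos: [0.5179, -0.0304, 0.059]
tool_rot: [-2.374, -2.056, 0.002]
ft_force: [0.0, -1.9, -0.4]
grip_width: -0.0
grip_force: 0.0
t: 2.1
tool_pos: [0.5153, -0.0302, 0.0582]
tool_rot: [-2.37, -2.054, 0.009]
ft_force: [0.4, -0.0, 0.6]
grip_width: 0.0002
grip_force: 0.0
```

View pics/a2.png

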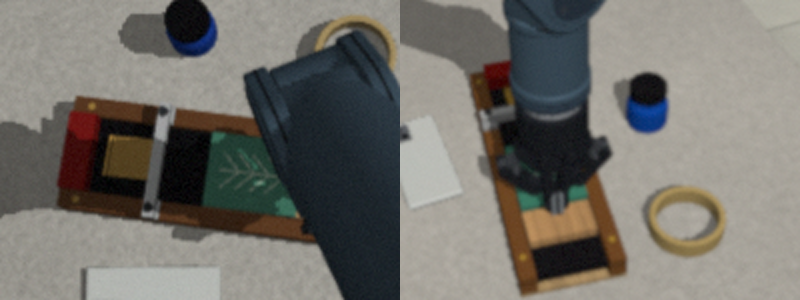

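The fingertips, at about (557,210) in the side half, sit above the ledge just behind the tile, between the rails. The reported x has drifted by about 3 mm, so I'll check the joints.

```bash
cat > st.py <<'E'
from h import *
s=env.observe();a=np.radians(81.9);d=np.array([np.cos(a),np.sin(a)]);n=np.array([-d[1],d[0]])
r=s['tool_pos'][:2]*1000-np.array([518.3,-32.2])
print("t",s['t'],"pos",(s['tool_pos']*1000).round(1),"along",(r@d).round(1),"across",(r@n).round(1),"F",s['ft_force'].round(1),"j",s['joint_positions'].round(3))
E
python3 st.py; python3 -m creep '[{"tx":0,"ty":0,"tz":-0.006,"ax":0,"ay":0,"az":0},{"tx":0,"ty":0,"tz":-0.012,"ax":0,"ay":0,"az":0},{"tx":0,"ty":0,"tz":-0.012,"ax":0,"ay":0,"az":0}]'; python3 st.py
```

```text
t 2.2 pos [519.4 -30.2  62.3] along 2.2 across -0.8 F [ 0.2 -0.7  0.3] j [ 0.286  0.612 -0.402  1.97   0.388  0.635 -0.51 ]
t: 2.58
tool_pos: [0.5189, -0.0306, 0.0496]
tool_rot: [2.375, 2.056, 0.0]
ft_force: [0.6, 0.0, 0.2]
grip_width: 0.0003
grip_force: 0.0
t 2.575 pos [518.9 -30.6  49.6] along 1.7 across -0.3 F [0.6 0.  0.2] j [ 0.276  0.633 -0.389  1.974  0.403  0.61  -0.522]
```

It was only settling; the arm has plenty of joint range. Now press down.

```bash
python3 -m creep '[{"tx":0,"ty":0.001,"tz":-0.005,"ax":0,"ay":0,"az":0},{"tx":0,"ty":0.001,"tz":-0.01,"ax":0,"ay":0,"az":0},{"tx":0,"ty":0.001,"tz":-0.013,"ax":0,"ay":0,"az":0},{"tx":0,"ty":0.001,"tz":-0.013,"ax":0,"ay":0,"az":0}]'; python3 st.py;  python3 -m creep '[{"tx":0,"ty":0,"tz":-0.003,"ax":0,"ay":0,"az":0},{"tx":0,"ty":0,"tz":-0.005,"ax":0,"ay":0,"az":0},{"tx":0,"ty":0,"tz":-0.005,"ax":0,"ay":0,"az":0}]'; python3 st.py
```

```text
t: 3.08
tool_pos: [0.5187, -0.0293, 0.0362]
tool_rot: [-2.375, -2.057, 0.0]
ft_force: [-1.7, -0.2, 4.8]
grip_width: -0.0
grip_force: 2.2
t 3.075 pos [518.7 -29.3  36.2] along 2.9 across 0.0 F [-1.7 -0.2  4.8] j [ 0.263  0.656 -0.375  1.976  0.417  0.585 -0.536]
t: 3.45
tool_pos: [0.5189, -0.0293, 0.0317]
tool_rot: [2.375, 2.056, -0.0]
ft_force: [-2.3, 0.7, 8.2]
grip_width: 0.0001
grip_force: 4.0
t 3.45 pos [518.9 -29.3  31.7] along 2.9 across -0.2 F [-2.3  0.7  8.2] j [ 0.259  0.664 -0.37   1.977  0.422  0.576 -0.541]
```

```bash
python3 -m creep '[{"tx":0,"ty":0,"tz":-0.0015,"ax":0,"ay":0,"az":0},{"tx":0.0007,"ty":0.005,"tz":-0.0015,"ax":0,"ay":0,"az":0},{"tx":0.0014,"ty":0.01,"tz":-0.0015,"ax":0,"ay":0,"az":0},{"tx":0.0021,"ty":0.015,"tz":-0.0015,"ax":0,"ay":0,"az":0},{"tx":0.0028,"ty":0.02,"tz":-0.0015,"ax":0,"ay":0,"az":0}]'; python3 st.py;  python3 -m creep '[{"tx":0.0009,"ty":0.006,"tz":0,"ax":0,"ay":0,"az":0},{"tx":0.0017,"ty":0.012,"tz":0,"ax":0,"ay":0,"az":0},{"tx":0.0026,"ty":0.018,"tz":0,"ax":0,"ay":0,"az":0},{"tx":0.0035,"ty":0.025,"tz":0,"ax":0,"ay":0,"az":0},{"tx":0.0035,"ty":0.025,"tz":0,"ax":0,"ay":0,"az":0}]'; python3 st.py
```

```text
t: 4.08
tool_pos: [0.5228, -0.0103, 0.0307]
tool_rot: [2.374, 2.054, 0.001]
ft_force: [-0.1, -2.6, 9.4]
grip_width: 0.0001
grip_force: 4.4
t 4.075 pos [522.8 -10.3  30.7] along 22.3 across -1.3 F [-0.1 -2.6  9.4] j [ 0.218  0.668 -0.366  1.971  0.422  0.575 -0.578]
t: 4.7
tool_pos: [0.5265, 0.0161, 0.0308]
tool_rot: [2.373, 2.056, 0.003]
ft_force: [-0.4, -0.1, 8.4]
grip_width: 0.0
grip_force: 4.4
t 4.7 pos [526.5  16.1  30.8] along 49.0 across -1.3 F [-0.4 -0.1  8.4] j [ 0.169  0.671 -0.366  1.962  0.419  0.58  -0.622]
```

```bash
python3 - <<'E'
from h import *
ims=[]
for n,(r,c) in dict(top=(120,110),side=(110,170)).items():
    p,d=env.read_camera(n);ims.append(cv2.resize(p[r:r+150,c:c+200,::-1],None,fx=2,fy=2,interpolation=cv2.INTER_CUBIC))
cv2.imwrite("pics/a3.png",np.hstack(ims))
E
python3 st.py
```

```text
t 4.8 pos [526.5  16.1  30.8] along 49.0 across -1.3 F [-0.4  0.1  9.9] j [ 0.169  0.671 -0.366  1.962  0.419  0.579 -0.622]
```

View pics/a3.png

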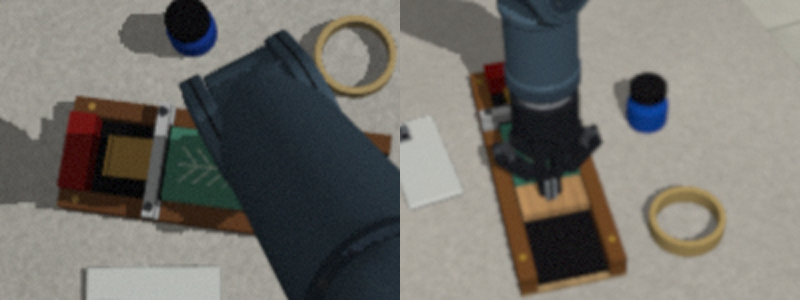

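The tile front is now right at the bar (left half, col ~168), the carrier has followed, and the fingertips are still on the ledge. I'll continue sliding while it stays pressed.

```bash
python3 -m creep '[{"tx":0.0006,"ty":0.004,"tz":-0.0005,"ax":0,"ay":0,"az":0},{"tx":0.0011,"ty":0.008,"tz":-0.0005,"ax":0,"ay":0,"az":0},{"tx":0.002,"ty":0.014,"tz":-0.0005,"ax":0,"ay":0,"az":0},{"tx":0.0028,"ty":0.02,"tz":-0.0005,"ax":0,"ay":0,"az":0},{"tx":0.0028,"ty":0.02,"tz":-0.0005,"ax":0,"ay":0,"az":0}]'; python3 st.py;  python3 -m creep '[{"tx":0.0009,"ty":0.006,"tz":0,"ax":0,"ay":0,"az":0},{"tx":0.0017,"ty":0.012,"tz":0,"ax":0,"ay":0,"az":0},{"tx":0.0026,"ty":0.018,"tz":0,"ax":0,"ay":0,"az":0},{"tx":0.0035,"ty":0.025,"tz":0,"ax":0,"ay":0,"az":0},{"tx":0.0035,"ty":0.025,"tz":0,"ax":0,"ay":0,"az":0}]'; python3 st.py
```

```text
t: 5.42
tool_pos: [0.5293, 0.0359, 0.0303]
tool_rot: [2.373, 2.056, 0.003]
ft_force: [0.1, 0.2, 8.5]
grip_width: 0.0003
grip_force: 4.6
t 5.425 pos [529.3  35.9  30.3] along 69.0 across -1.3 F [0.1 0.2 8.5] j [ 0.13   0.676 -0.364  1.952  0.417  0.584 -0.656]
t: 6.05
tool_pos: [0.5325, 0.0608, 0.0301]
tool_rot: [2.374, 2.056, 0.002]
ft_force: [-0.5, 1.1, 6.9]
grip_width: -0.0002
grip_force: 3.5
t 6.05 pos [532.5  60.8  30.1] along 94.1 across -0.9 F [-0.5  1.1  6.9] j [ 0.082  0.683 -0.363  1.938  0.414  0.592 -0.697]
```

```bash
python3 -m creep '[{"tx":0.0009,"ty":0.006,"tz":0,"ax":0,"ay":0,"az":0},{"tx":0.0017,"ty":0.012,"tz":0,"ax":0,"ay":0,"az":0},{"tx":0.0026,"ty":0.018,"tz":0,"ax":0,"ay":0,"az":0},{"tx":0.0035,"ty":0.025,"tz":0,"ax":0,"ay":0,"az":0},{"tx":0.0035,"ty":0.025,"tz":0,"ax":0,"ay":0,"az":0}]'; python3 st.py;python3 - <<'E'
from h import *
ims=[]
for n,(r,c) in dict(top=(120,110),side=(110,170)).items():
    p,d=env.read_camera(n);ims.append(cv2.resize(p[r:r+150,c:c+200,::-1],None,fx=2,fy=2,interpolation=cv2.INTER_CUBIC))
cv2.imwrite("pics/a4.png",np.hstack(ims))
E
```

```text
t: 6.68
tool_pos: [0.5356, 0.0853, 0.0298]
tool_rot: [2.374, 2.056, 0.001]
ft_force: [-0.8, -0.8, 6.9]
grip_width: -0.0001
grip_force: 4.6
t 6.675 pos [535.6  85.3  29.8] along 118.8 across -0.5 F [-0.8 -0.8  6.9] j [ 0.036  0.69  -0.362  1.921  0.411  0.602 -0.736]
```

View pics/a4.png

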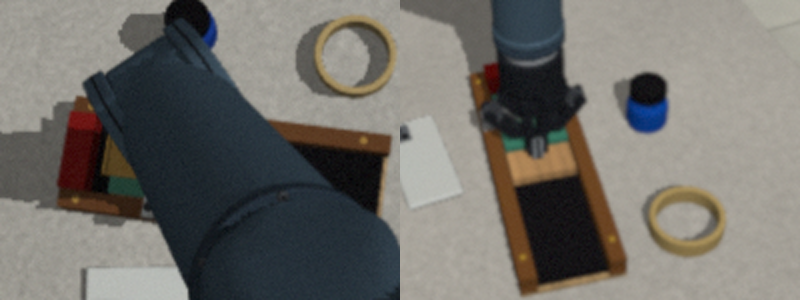

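The tile (left half, front edge at col ~108) is under the leaf, with about 10 mm left to the red stop face at col ~98. Approach it slowly.

```bash
python3 -m creep '[{"tx":0.0005,"ty":0.0035,"tz":0,"ax":0,"ay":0,"az":0},{"tx":0.001,"ty":0.007,"tz":0,"ax":0,"ay":0,"az":0},{"tx":0.001,"ty":0.007,"tz":0,"ax":0,"ay":0,"az":0}]'; python3 st.py; python3 -m creep '[{"tx":0.0004,"ty":0.003,"tz":0,"ax":0,"ay":0,"az":0},{"tx":0.0004,"ty":0.003,"tz":0,"ax":0,"ay":0,"az":0}]'; python3 st.py;python3 -m creep '[{"tx":0.0004,"ty":0.003,"tz":0,"ax":0,"ay":0,"az":0},{"tx":0.0004,"ty":0.003,"tz":0,"ax":0,"ay":0,"az":0}]'; python3 st.py
```

```text
t: 7.15
tool_pos: [0.5365, 0.0917, 0.0298]
tool_rot: [2.374, 2.055, -0.0]
ft_force: [-0.7, -2.4, 6.5]
grip_width: 0.0002
grip_force: 4.8
t 7.15 pos [536.5  91.7  29.8] along 125.2 across -0.6 F [-0.7 -2.4  6.5] j [ 0.024  0.693 -0.361  1.915  0.41   0.606 -0.747]
t: 7.4
tool_pos: [0.5369, 0.0946, 0.0298]
tool_rot: [2.374, 2.055, -0.0]
ft_force: [-0.8, -2.1, 6.7]
grip_width: -0.0001
grip_force: 4.8
t 7.4 pos [536.9  94.6  29.8] along 128.2 across -0.6 F [-0.8 -2.1  6.7] j [ 0.018  0.694 -0.361  1.913  0.41   0.607 -0.751]
t: 7.65
tool_pos: [0.5374, 0.0977, 0.0299]
tool_rot: [2.374, 2.055, -0.0]
ft_force: [-0.7, -3.0, 6.6]
grip_width: 0.0
grip_force: 4.8
t 7.65 pos [537.4  97.7  29.9] along 131.3 across -0.6 F [-0.7 -3.   6.6] j [ 0.013  0.695 -0.361  1.91   0.41   0.608 -0.756]
```

```bash
python3 -m creep '[{"tx":0.0004,"ty":0.003,"tz":0,"ax":0,"ay":0,"az":0},{"tx":0.0004,"ty":0.003,"tz":0,"ax":0,"ay":0,"az":0}]'; python3 st.py; python3 -m creep '[{"tx":0.0004,"ty":0.003,"tz":0,"ax":0,"ay":0,"az":0},{"tx":0.0004,"ty":0.003,"tz":0,"ax":0,"ay":0,"az":0}]'; python3 st.py;python3 - <<'E'
from h import *
p,d=env.read_camera("top");cv2.imwrite("pics/a5.png",cv2.resize(p[155:240,125:225,::-1],None,fx=5,fy=5,interpolation=cv2.INTER_CUBIC))
E
```

```text
t: 7.9
tool_pos: [0.5378, 0.1007, 0.0298]
tool_rot: [2.374, 2.055, -0.0]
ft_force: [-0.4, -1.7, 6.4]
grip_width: -0.0002
grip_force: 4.8
t 7.9 pos [537.8 100.7  29.8] along 134.3 across -0.6 F [-0.4 -1.7  6.4] j [ 0.007  0.696 -0.361  1.908  0.409  0.61  -0.76 ]
t: 8.15
tool_pos: [0.5382, 0.1037, 0.0298]
tool_rot: [2.374, 2.055, -0.0]
ft_force: [0.0, -2.8, 6.4]
grip_width: -0.0
grip_force: 4.8
t 8.15 pos [538.2 103.7  29.8] along 137.3 across -0.5 F [ 0.  -2.8  6.4] j [ 0.002  0.697 -0.361  1.906  0.409  0.611 -0.765]
```

View pics/a5.png

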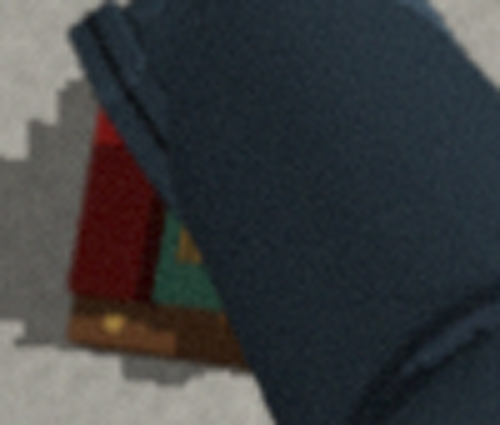

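The tile's front edge (about (158,260)) is at or within a couple of mm of the red face. I'll keep pushing until the force rises.

```bash
for i in 1; do python3 -m creep '[{"tx":0.0003,"ty":0.002,"tz":0,"ax":0,"ay":0,"az":0},{"tx":0.0003,"ty":0.002,"tz":0,"ax":0,"ay":0,"az":0}]'|grep -E "force|pos"; done; python3 -m creep '[{"tx":0.0003,"ty":0.002,"tz":0,"ax":0,"ay":0,"az":0},{"tx":0.0003,"ty":0.002,"tz":0,"ax":0,"ay":0,"az":0}]'|grep -E "force|pos"; python3 -m creep '[{"tx":0.0003,"ty":0.002,"tz":0,"ax":0,"ay":0,"az":0},{"tx":0.0003,"ty":0.002,"tz":0,"ax":0,"ay":0,"az":0}]'|grep -E "force|pos"; python3 st.py
```

```text
tool_pos: [0.5384, 0.1055, 0.0298]
ft_force: [-0.9, -1.9, 7.0]
grip_force: 4.9
tool_pos: [0.5387, 0.1075, 0.0298]
ft_force: [-0.5, -2.2, 6.5]
grip_force: 4.9
tool_pos: [0.5389, 0.109, 0.0298]
ft_force: [-0.6, -3.9, 6.4]
grip_force: 5.8
t 8.95 pos [538.9 109.   29.8] along 142.7 across -0.5 F [-0.6 -3.9  6.4] j [-0.009  0.699 -0.36   1.9    0.408  0.614 -0.773]
```

```bash
python3 -m creep '[{"tx":0.0003,"ty":0.002,"tz":0,"ax":0,"ay":0,"az":0},{"tx":0.0003,"ty":0.002,"tz":0,"ax":0,"ay":0,"az":0}]'|grep -E "force|pos"; python3 -m creep '[{"tx":0.0003,"ty":0.002,"tz":0,"ax":0,"ay":0,"az":0},{"tx":0.0003,"ty":0.002,"tz":0,"ax":0,"ay":0,"az":0}]'|grep -E "force|pos"; python3 -m creep '[{"tx":0.0003,"ty":0.002,"tz":0,"ax":0,"ay":0,"az":0},{"tx":0.0003,"ty":0.002,"tz":0,"ax":0,"ay":0,"az":0}]'|grep -E "force|pos"; python3 st.py
```

```text
tool_pos: [0.5389, 0.109, 0.0296]
ft_force: [-0.7, -8.1, 8.4]
grip_force: 6.8
tool_pos: [0.5389, 0.1091, 0.0294]
ft_force: [-0.9, -10.5, 8.7]
grip_force: 8.5
tool_pos: [0.5389, 0.1092, 0.0293]
ft_force: [-1.4, -15.2, 11.5]
grip_force: 10.3
t 9.7 pos [538.9 109.2  29.3] along 142.9 across -0.5 F [ -1.4 -15.2  11.5] j [-0.017  0.701 -0.355  1.896  0.41   0.622 -0.782]
```

Hard stop reached: 15 N of push with no further travel. Relieve the push without dragging back, then lift straight up and look.

```bash
python3 -m creep '[{"tx":-0.0007,"ty":-0.0045,"tz":0,"ax":0,"ay":0,"az":0},{"tx":-0.0007,"ty":-0.0045,"tz":0.01,"ax":0,"ay":0,"az":0},{"tx":-0.0007,"ty":-0.0045,"tz":0.03,"ax":0,"ay":0,"az":0},{"tx":-0.002,"ty":-0.02,"tz":0.08,"ax":0,"ay":0,"az":0},{"tx":-0.005,"ty":-0.06,"tz":0.12,"ax":0,"ay":0,"az":0}]'; python3 -m creep '[{"tx":-0.01,"ty":-0.055,"tz":0.02,"ax":0,"ay":0,"az":0},{"tx":-0.02,"ty":-0.11,"tz":0.04,"ax":0,"ay":0,"az":0},{"tx":-0.04,"ty":-0.165,"tz":0.06,"ax":0,"ay":0,"az":0},{"tx":-0.06,"ty":-0.22,"tz":0.06,"ax":0,"ay":0,"az":0},{"tx":-0.06,"ty":-0.22,"tz":0.06,"ax":0,"ay":0,"az":0}]'
python3 - <<'E'
from h import *
p,d=env.read_camera("top");q,_=env.read_camera("side")
cv2.imwrite("pics/a6.png",np.hstack([cv2.resize(p[155:255,130:230,::-1],(400,400),interpolation=cv2.INTER_CUBIC),cv2.resize(q[125:225,190:290,::-1],(400,400),interpolation=cv2.INTER_CUBIC)]))
for n,im in(("top",p),("side",q)):
  for k,z in(("wood",.034),):
    for c in big(masks(im)[k])[:3]: print(n,k,cv2.boundingRect(c),rect(n,c,z))
E
```

```text
t: 10.32
tool_pos: [0.535, 0.0597, 0.1523]
tool_rot: [-2.369, -2.063, -0.006]
ft_force: [1.6, -1.3, 0.5]
grip_width: 0.0
grip_force: 0.0
t: 10.95
tool_pos: [0.4728, -0.1679, 0.2104]
tool_rot: [2.381, 2.046, -0.002]
ft_force: [0.8, -0.1, 0.8]
grip_width: 0.0002
grip_force: 0.0
top wood (201, 186, 23, 22) [551.1  92.4  47.9  43.  172.6]
top wood (161, 188, 22, 17) [553.8 181.2  43.7  36.1  84.4]
side wood (237, 246, 41, 11) [ 506.1 -113.1   90.2   12.1  171.6]
side wood (42, 13, 43, 32) [ 138.4 1268.6  312.1  174.5  102.7]
```

View pics/a6.png

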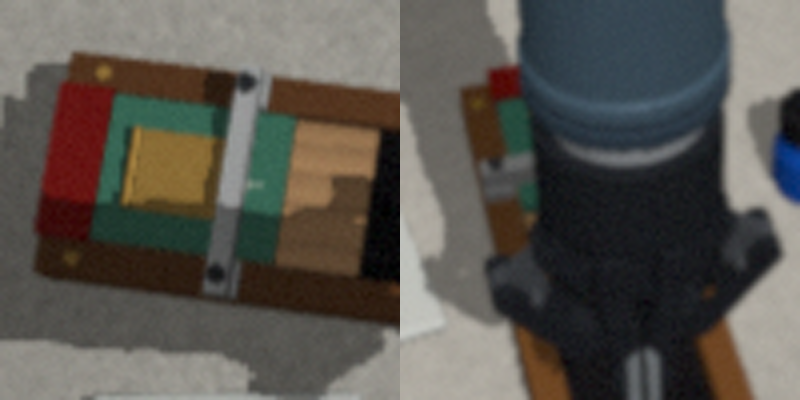

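The carrier is home: its green front edge (col ~105) is flush with the red stop and no black bed shows between them. The leaf lies on the tile and the ledge is clear of the arm. One quick numeric check before I hand in.

Run:
```python
from h import *
a=np.radians(81.9);d=np.array([np.cos(a),np.sin(a)]);n=np.array([-d[1],d[0]])
o=np.array([528.2,39.4])+92.1*d
for k,uv,z in [("tile rear L",(297,117),.042),("tile rear R",(275,262),.042),("ledge rear L",(380,128),.034),("ledge rear R",(362,274),.034),("front L",(113,97),.042),("front R",(95,240),.042)]:
    w=ray("top",[[130+uv[0]/4-.4,155+uv[1]/4-.4]],z)[0,:2]*1000-o;print(k,(w@d).round(1),(w@n).round(1))
s=env.observe();print(s['t'],s['joint_vel'].round(3))
```

```text
tile rear L -14.9 -40.7
tile rear R -15.1 38.8
ledge rear L -59.5 -41.9
ledge rear R -61.3 38.3
front L 87.0 -39.0
front R 83.4 39.8
11.05 [-0.036  0.01  -0.022  0.002  0.001 -0.004 -0.003]
```

```bash
python3 -m creep '[{"tx":0,"ty":0,"tz":0,"ax":0,"ay":0,"az":0},{"tx":0,"ty":0,"tz":0,"ax":0,"ay":0,"az":0}]' >/dev/null; python3 -c "
from cell import env
print(env.hand_in())"
```

```text
the job is handed in; nothing more can be done
None
```

I pressed the carrier down, slid it under the crossbar and leaf until it was hard against the red stop, backed the arm clear and handed the job in; the last picture shows it home with the leaf on the tile, though hand-in returned no verdict.

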